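# Slide a carved clay roundel between the jar blocks to its drying pad

## Robot

A 6-joint arm with a two-finger parallel gripper is mounted at the origin on the work surface. World frame = base frame: x ahead of the robot, y to its left, z up, the work surface at z = 0. Lengths are in m, angles in rad, forces in N, time in s.
With the tool pointing down it reaches from about 0.3 to 0.85 m from the base axis. Payload 4.2 kg.
Tool frame: the origin (TCP) lies at the centre of the arm's flange, where the gripper is bolted on; the fingertips stand 191 mm ahead of it and the grasp point (between the pads) lies 172 mm ahead of it; y points along the fingers, x is the direction in which the jaws open and shut, and the axes are right-handed (so a half turn about y gives the same grasp; the last joint's range is limited). The gripper opens to 91 mm and grips with 3 to 60 N. Pads are 32 mm wide; open, the fingers measure 118 mm over their backs; the gripper's body (76 mm by 178 mm) begins 60 mm behind the grasp point.
Start: joints at [1.322, 0.32, 1.565, -0, 1.257, -0.02], TCP at [0.13, 0.56, 0.405] pointing down, gripper open.
Joint ranges: [-3.11, 3.11], [-0.84, 2.01], [0.21, 2.61], [-1.34, 4.49], [0.05, 2.63], [-2.56, 2.56]. Speed limits (rad/s): [2.57, 2.57, 3.14, 3.14, 3.14, 3.14].

## Interface

Orientations are given as a 3x3 rotation matrix whose columns are the frame's x, y, z axes.
In Python, from station import ctrl, imaging gives the robot as it stands. The module is installed in compiled form; this text tells all that it offers.
- The arm moves only by the tool carry_out, never from a script. Its argument "plan" is a list of rows, each an object of numbers: "fingers": the finger opening in cm, from 0 to 9.12; "tx", "ty", "tz": the shift along the tool's x, y, z in cm; "wx", "wy", "wz": the turn, a rotation vector about the tool's x, y, z in rad. In form: [{"fingers": .., "tx": .., "ty": .., "tz": .., "wx": .., "wy": .., "wz": ..}, ...]. A call has 1 to 8 rows; each row shifts and turns the commanded pose from where the row before left it, along the tool's axes as they then stand; what a row does not reach is not made up. A row lasts 1/10 s, in which the tool goes at most 50 mm and 8.59 degrees, less where a joint would pass 70% of its speed; a pose out of reach is approached as far as the arm can. A call with a gripper value outside its range is refused whole. The fingers move at their own pace and stop on an object; "force" is the grip in N (left out, the last holds). Time passes only in rows, so rows that do not move let the fingers close. It gives the time, the measured TCP pose, the force and the opening at its end, in the units of the state.
- ctrl.get_obs(): the state, without advancing time (a new reading comes with each control period).
- imaging.read_camera(name): name is "side" or "top" or "wrist"; returns (picture, depth): 420x560x3 uint8, blue, green, red; 420x560 float32, m along the optical axis (not along the pixel's ray), 0 where there is no reading.
- imaging.get_calibration(name): a dict with "mtx" (3x3 intrinsics, pixels), "R" (3x3) and "t" (3): a world point X has camera coordinates R X + t; the wrist camera has in their place "T_tool_cam" (4x4, takes a point from camera to tool coordinates, whose origin is the TCP and whose axes are the tool frame's). Camera axes: x right, y down, z forward; pixel columns grow to the right and rows downward; lengths in m; the calibration is good to about 2 mm. The wrist camera is an equidistant fisheye: a pixel r from the principal point sees the ray r / f radians off the axis. A picture is of the moment at which its call begins: read the wrist's pose just before it. get_calibration takes no time and is no camera call.
- ctrl.finish_job(): hands the job in, once; it reports no verdict.
The state is a dict: "clock": time; "q": joint angles; "dq": joint speeds; "tau": joint torques, N m; "tcp_pos": TCP position; "tool_rot": TCP orientation; "wrist_force": force on the tool from outside, world axes, zero at the start; "wrist_torque": the same for the moment, N m; "width": opening from 0.0 (shut) to 1.0 (fully open).
Only numpy, scipy, OpenCV 4.12 (cv2) and the standard library are available. Lean on these libraries where they do the work, as an engineer would, in place of code of your own. Each camera call takes 0.05 s, during which the arm holds its last target. There are 200 camera calls.

## Task

The freshly carved clay roundel on its round plaster bat is too soft to be picked up. Push it along the board by the edge of its bat, through the narrow gap between the two jar blocks, until it rests wholly on the round cork drying pad on the other side. Keep it flat on the board all the way, do not ram it hard against the blocks, and leave the other things on the board and table where they are.

Things in the scene. Friction and masses are not known exactly. Their poses are not given: they have to be found in the camera images.
- roundel: Carved grey clay roundel on a round cream plaster bat, one loose piece of about 0.2 to 0.4 kg: bat 100 mm in diameter and 16 mm tall with an upright side, clay disc 94 mm in diameter and 9 mm thick on top of it (25 mm overall), cream petal lines on its face. Slides with ordinary friction. Origin: centre of its underside; z up. Its yaw does not matter.
- gate: Two wooden jar blocks fixed to the board, each 70 (x) by 60 (y) by 25 mm tall; an amber jar, 52 mm wide, white lid, is set in each (top 55 mm above the board). Between them a straight passage 108 mm wide, 60 mm long, with upright walls. Origin: middle of the passage, level with the board's top. y runs along the passage, x across it: walls at x = -54 and +54 mm, passage ends at y = -30 and +30 mm.
- pad: Round cork drying pad, 144 mm in diameter, let in flush with the board's top (nothing to climb). Origin: its centre, at the level of the board's top. It lies on the far side of the blocks from the roundel, which may be on either side (gate +y or -y), and is not always straight in line with the passage.
- board: Plywood work board, 400 mm (its x) by 560 mm (its y), 12 mm thick, fixed flat on the table. Origin: centre of its underside on the table's top (height 0); the top on which everything slides is 12 mm higher. The board and the gate may be turned somewhat differently.
- brush: Paint brush, 150 mm long, lying near a long edge of the board; to be left alone. Origin about its middle.
- knife: Spatula-shaped modelling knife, 150 mm long, lying near a long edge of the board; to be left alone. Origin about its middle.
- cup: Small white cup, 48 mm across and 50 mm tall, near a corner of the board; to be left alone. Origin: centre of its underside.
- test_tile: Square terracotta test tile, 40 mm by 40 mm by 8 mm, near a corner of the board; to be left alone. Origin: centre of its underside.
- glaze_jar: Amber jar, 56 mm across and 75 mm tall, standing on the table left of the board; to be left alone. Origin: centre of its underside.
- water_mug: Blue mug, 76 mm across and 85 mm tall, standing on the table right of the board; to be left alone. Origin: centre of its underside.
- clay_puck: Terracotta clay disc, 70 mm across and 30 mm tall, on the table left of the board; to be left alone. Origin: centre of its underside.
There are look-alikes about, which are no part of the job. Of the things that look like the roundel, the larger one is meant.

How it is judged:
On the way:
1. the roundel is in the gap between the jar blocks, flat on the board (x of roundel in the frame of gate between -0.02 and 0.02 m and y of roundel in the frame of gate between -0.025 and 0.025 m and z of roundel in the frame of board below 0.017 m and angle between roundel's own z axis and vertical below 0.05 rad), for 0.05 s.
At the end, for the whole second after the job is handed in: The roundel has passed between the jar blocks and lies at rest, flat on the board, wholly on the cork pad: its centre within 22 mm of the pad's centre, tilted less than 0.05 rad, its underside less than 5 mm above the board's top (horizontal distance between roundel and pad below 0.022 m and z of roundel in the frame of board below 0.017 m and angle between roundel's own z axis and vertical below 0.05 rad and linear speed of roundel below 0.01 m/s); the robot touches nothing.
It fails at once if the roundel is lifted more than 8 mm off the board, or tipped more than 0.15 rad (z of roundel in the frame of board above 0.02 m or angle between roundel's own z axis and vertical above 0.15 rad).
It fails at once if the roundel is rammed against the jar blocks with more than 20 N (contact force between roundel and gate above 20 N).
It fails at once if one of the other loose things is moved more than 20 mm (distance of any of brush, knife, cup, test_tile, glaze_jar, water_mug, clay_puck from where it was at the start of the episode above 0.02 m).
It also fails if it takes over 59 s, if anything falls off the work surface, if the arm or the gripper's body presses on something with over 40 N, if the wrist force passes 120 N, or if a joint passes its speed limit or range.

## Working session

There is one attempt and no reset: what is moved stays moved. The work goes in short steps, Python scripts to look and compute and a tool call to move; the robot and the scene stay as the last step left them, time stands still between calls to the robot, and variables do not carry over. Pictures are saved under pics/ and viewed, about 8 in all and at most 12, crops included, and the job is handed in when it is done.

Besides the shell and the picture viewer there is one more tool, called as name(argument=value, ...) on one line, values as JSON. carry_out: Moves the arm, as the interface text tells. Its arguments: {"type":"object","properties":{"plan":{"type":"array","items":{"type":"object","properties":{"fingers":{"type":"number"},"tx":{"type":"number"},"ty":{"type":"number"},"tz":{"type":"number"},"wx":{"type":"number"},"wy":{"type":"number"},"wz":{"type":"number"}}}},"force":{"type":"number"}},"required":["plan"]}

```bash
mkdir -p pics; python3 - <<'E'
from station import ctrl, imaging
import cv2, numpy as np
o=ctrl.get_obs(); print({k:np.round(v,3).tolist() for k,v in o.items()})
for n in("top","side"):
    p,d=imaging.read_camera(n); cv2.imwrite(f"pics/{n}0.png",p); np.save(f"{n}0.npy",d)
    c=imaging.get_calibration(n); print(n,{k:np.round(v,4).tolist() for k,v in c.items()})
print(imaging.get_calibration("wrist"))
E
```

```text
{'clock': 0.0, 'q': [1.322, 0.32, 1.566, -0.0, 1.257, -0.02], 'dq': [-0.001, -0.001, -0.001, 0.001, -0.001, 0.001], 'tau': [0.001, -41.247, -23.197, 0.073, 0.046, -0.0], 'tcp_pos': [0.13, 0.56, 0.404], 'tool_rot': [[0.227, -0.0, -0.974], [0.974, -0.002, 0.227], [-0.002, -1.0, 0.0]], 'wrist_force': [-0.572, -0.522, 0.039], 'wrist_torque': [0.013, -0.015, 0.031], 'width': 0.999}
top {'mtx': [[448.2955, 0.0, 285.6703], [0.0, 448.2955, 213.9267], [0.0, 0.0, 1.0]], 'R': [[0.027, -0.9995, 0.0189], [-0.9811, -0.0301, -0.1914], [0.1918, -0.0134, -0.9813]], 't': [-0.0172, 0.5461, 1.4156]}
side {'mtx': [[440.6309, 0.0, 278.696], [0.0, 440.6309, 208.0019], [0.0, 0.0, 1.0]], 'R': [[0.9166, -0.3998, -0.0049], [-0.2136, -0.4793, -0.8513], [0.3379, 0.7813, -0.5247]], 't': [-0.5147, 0.1702, 1.0225]}
{'mtx': array([[325.1922621 ,   0.        , 284.95711249],
       [  0.        , 325.1922621 , 212.85152471],
       [  0.        ,   0.        ,   1.        ]]), 'T_tool_cam': array([[ 9.99999640e-01,  2.96603059e-04, -7.95347683e-04,
         1.84277726e-03],
       [ 8.45071026e-04, -2.59511802e-01,  9.65739567e-01,
         1.99215307e-02],
       [ 8.00391988e-05, -9.65739891e-01, -2.59511959e-01,
         7.32342418e-02],
       [ 0.00000000e+00,  0.00000000e+00,  0.00000000e+00,
         1.00000000e+00]])}
```

View pics/top0.png

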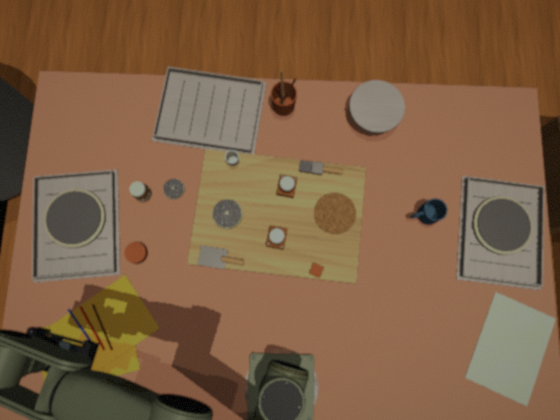

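The tool's approach axis is its y, which points down. In the top view the candidates are the disc on the board at (227,213) and a smaller one on the table at (174,188). The larger one, on the board, fits the description. The gate jars are at (287,185) and (277,237), and the pad is at (335,213). I'll confirm with an enlarged crop and measure.

```bash
cat > h.py <<'E'
from station import ctrl, imaging
import cv2, numpy as np
def onplane(n,uv,z):
    c=imaging.get_calibration(n); K,R,t=[np.array(c[k]) for k in("mtx","R","t")]
    uv=np.atleast_2d(uv).astype(float)
    r=np.c_[uv,np.ones(len(uv))]@np.linalg.inv(K).T@R; C=-R.T@t
    return C+r*((z-C[2])/r[:,2])[:,None]
def rectify(n,p,z,x0,x1,y0,y1,s):
    "view from above at plane z; s px/m; up=+x, left=+y"
    c=imaging.get_calibration(n); K,R,t=[np.array(c[k]) for k in("mtx","R","t")]
    # pixel (u,v)-> world x=x1-v/s, y=y1-u/s
    A=np.array([[0,-1/s,x1],[-1/s,0,y1],[0,0,z],[0,0,1]])
    H=K@np.c_[R,t]@A
    return cv2.warpPerspective(p,H,(int((y1-y0)*s),int((x1-x0)*s)),flags=cv2.INTER_CUBIC|cv2.WARP_INVERSE_MAP)
E
python3 - <<'E'
from h import *
p=cv2.imread("pics/top0.png"); d=np.load("top0.npy")
uv=[(227,213),(174,188),(287,185),(277,237),(335,213),(205,151),(365,165),(357,280),(189,266)]
print(np.round(onplane("top",uv,0.012),3), [d[v,u] for u,v in uv])
q=rectify("top",p,0.012,0.25,0.75,-0.25,0.4,1200)
q=cv2.convertScaleAbs(q,alpha=1.5)
cv2.imwrite("pics/rect.png",q)
E
```

```text
[[ 0.551  0.195  0.012]
 [ 0.632  0.379  0.012]
 [ 0.655 -0.004  0.012]
 [ 0.475  0.025  0.012]
 [ 0.563 -0.169  0.012]
 [ 0.767  0.282  0.012]
 [ 0.735 -0.271  0.012]
 [ 0.341 -0.242  0.012]
 [ 0.371  0.31   0.012]] [np.float32(1.4806986), np.float32(1.5155073), np.float32(1.4767942), np.float32(1.4377929), np.float32(1.5132685), np.float32(1.5528485), np.float32(1.5657475), np.float32(1.4781175), np.float32(1.4825575)]
```

View pics/rect.png

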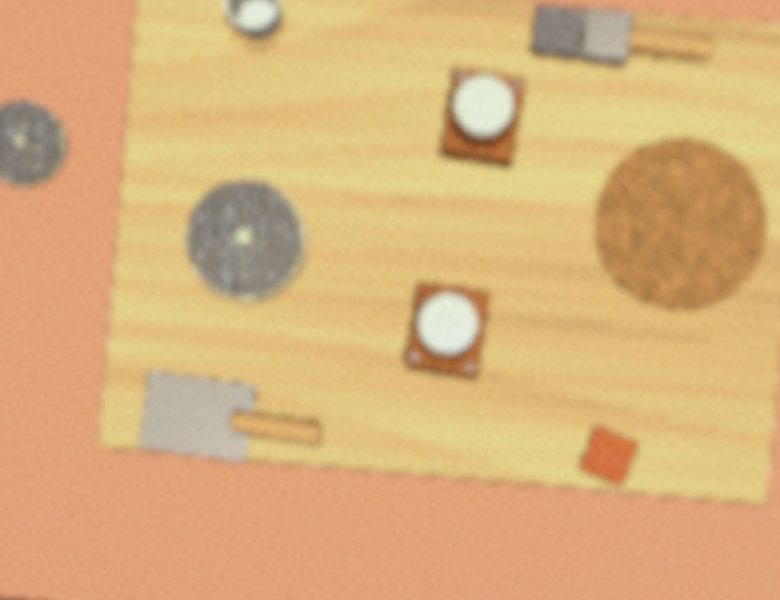

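carry_out(plan=[{"fingers": 6,"tx": -1.46,"tz": -4.0},{"tx": -1.46,"tz": -4.0},{"tx": -1.46,"tz": -4.0},{"tx": -1.46,"tz": -4.0},{"tx": -1.46,"tz": -4.0},{"tx": -1.46,"tz": -4.0},{"tx": -1.46,"tz": -4.0},{"tx": -1.46,"tz": -4.0}])

```text
invalid input
```

carry_out(plan=[{"tx": -1.46,"tz": -4.0},{"tx": -1.46,"tz": -4.0},{"tx": -1.46,"tz": -4.0},{"tx": -1.46,"tz": -4.0},{"wy": 0.14},{"wy": 0.14},{"wy": 0.14},{"wy": 0.14}])

```text
invalid input
```

carry_out(plan=[{"wy": 0.14},{"wy": 0.14},{"wy": 0.14},{"wy": 0.14},{"wy": 0.14},{"wy": 0.14},{"wy": 0.1},{}])

```text
invalid input
```

carry_out(plan=[{"fingers": 6,"tx": -1.46,"ty": 0,"tz": -4.0,"wx": 0,"wy": 0,"wz": 0},{"fingers": 6,"tx": -1.46,"ty": 0,"tz": -4.0,"wx": 0,"wy": 0,"wz": 0},{"fingers": 6,"tx": -1.46,"ty": 0,"tz": -4.0,"wx": 0,"wy": 0,"wz": 0},{"fingers": 6,"tx": -1.46,"ty": 0,"tz": -4.0,"wx": 0,"wy": 0,"wz": 0},{"fingers": 6,"tx": -1.46,"ty": 0,"tz": -4.0,"wx": 0,"wy": 0,"wz": 0},{"fingers": 6,"tx": -1.46,"ty": 0,"tz": -4.0,"wx": 0,"wy": 0,"wz": 0},{"fingers": 6,"tx": -1.46,"ty": 0,"tz": -4.0,"wx": 0,"wy": 0,"wz": 0},{"fingers": 6,"tx": -1.46,"ty": 0,"tz": -4.0,"wx": 0,"wy": 0,"wz": 0}])

```text
clock: 0.9
tcp_pos: [0.4168, 0.3724, 0.4044]
tool_rot: [[0.227, -0.001, -0.974], [0.974, -0.0, 0.227], [-0.0, -1.0, 0.0]]
wrist_force: [-0.2, 0.7, -1.5]
width: 0.66
```

carry_out(plan=[{"fingers": 6,"tx": -1.46,"ty": 0,"tz": -4.0,"wx": 0,"wy": 0,"wz": 0},{"fingers": 6,"tx": -1.46,"ty": 0,"tz": -4.0,"wx": 0,"wy": 0,"wz": 0},{"fingers": 6,"tx": -1.46,"ty": 0,"tz": -4.0,"wx": 0,"wy": 0,"wz": 0},{"fingers": 6,"tx": 0,"ty": 0,"tz": 0,"wx": 0,"wy": 0.14,"wz": 0},{"fingers": 6,"tx": 0,"ty": 0,"tz": 0,"wx": 0,"wy": 0.14,"wz": 0},{"fingers": 6,"tx": 0,"ty": 0,"tz": 0,"wx": 0,"wy": 0.14,"wz": 0},{"fingers": 6,"tx": 0,"ty": 0,"tz": 0,"wx": 0,"wy": 0.14,"wz": 0},{"fingers": 6,"tx": 0,"ty": 0,"tz": 0,"wx": 0,"wy": 0.14,"wz": 0}])

```text
clock: 1.7
tcp_pos: [0.5225, 0.3037, 0.4042]
tool_rot: [[0.804, -0.001, -0.594], [0.594, -0.0, 0.804], [-0.001, -1.0, 0.0]]
wrist_force: [0.8, -0.9, 0.2]
width: 0.661
```

carry_out(plan=[{"fingers": 6,"tx": 0,"ty": 0,"tz": 0,"wx": 0,"wy": 0.14,"wz": 0},{"fingers": 6,"tx": 0,"ty": 0,"tz": 0,"wx": 0,"wy": 0.14,"wz": 0},{"fingers": 6,"tx": 0,"ty": 0,"tz": 0,"wx": 0,"wy": 0.14,"wz": 0},{"fingers": 6,"tx": 0,"ty": 0,"tz": 0,"wx": 0,"wy": 0.14,"wz": 0},{"fingers": 6,"tx": 0,"ty": 0,"tz": 0,"wx": 0,"wy": 0.14,"wz": 0},{"fingers": 6,"tx": 0,"ty": 0,"tz": 0,"wx": 0,"wy": 0.1,"wz": 0},{"fingers": 6,"tx": 0,"ty": 0,"tz": 0,"wx": 0,"wy": 0,"wz": 0}])

```text
clock: 2.4
tcp_pos: [0.5225, 0.3038, 0.4043]
tool_rot: [[0.988, -0.001, 0.157], [-0.157, -0.0, 0.988], [-0.001, -1.0, -0.001]]
wrist_force: [0.6, 0.4, 0.0]
width: 0.658
```

```bash
cat >> h.py <<'E'
def wrist_rect(z,x0,x1,y0,y1,s,yaw=None):
    o=ctrl.get_obs(); p,d=imaging.read_camera("wrist"); c=imaging.get_calibration("wrist")
    T=np.eye(4); T[:3,:3]=o["tool_rot"]; T[:3,3]=o["tcp_pos"]; W=np.linalg.inv(T@np.array(c["T_tool_cam"]))
    v,u=np.mgrid[0:int((x1-x0)*s),0:int((y1-y0)*s)]
    out=[]
    for zz in np.atleast_1d(z):
        X=np.stack([x1-v/s,y1-u/s,np.full(u.shape,zz)],-1)@W[:3,:3].T+W[:3,3]
        h=np.hypot(X[...,0],X[...,1]); k=np.arctan2(h,X[...,2])/np.maximum(h,1e-9); K=c["mtx"]
        out.append(cv2.remap(p,(X[...,0]*k*K[0,0]+K[0,2]).astype(np.float32),(X[...,1]*k*K[1,1]+K[1,2]).astype(np.float32),cv2.INTER_CUBIC))
    return o,p,out
E
python3 - <<'E'
from h import *
o,p,(a,b)=wrist_rect([.037,.012],.4,.72,-.27,.28,1400)
print(o["clock"],o["tcp_pos"],o["tool_rot"])
cv2.imwrite("pics/w_raw.png",p);cv2.imwrite("pics/w37.png",a);cv2.imwrite("pics/w12.png",b)
t=cv2.imread("pics/top0.png"); cv2.imwrite("pics/t37.png",rectify("top",t,.037,.4,.72,-.27,.28,1400)); cv2.imwrite("pics/t12.png",rectify("top",t,.012,.4,.72,-.27,.28,1400))
E
```

```text
2.4 [0.52246594 0.30376259 0.4042571 ] [[ 9.87574703e-01 -9.07145269e-04  1.57147646e-01]
 [-1.57148095e-01 -4.45983053e-04  9.87574948e-01]
 [-8.25788754e-04 -9.99999489e-01 -5.82997732e-04]]
```

View pics/w37.png

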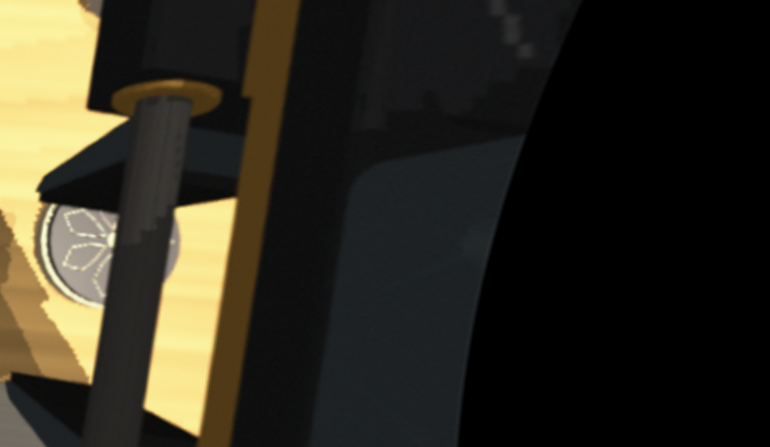

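The raised gripper hides the roundel and everything ahead of it, because the wrist camera looks from the +z side. I'll move over the gate for one close look.

carry_out(plan=[{"fingers": 6,"tx": 1.1,"ty": 0,"tz": -4.8,"wx": 0,"wy": 0,"wz": 0},{"fingers": 6,"tx": 1.1,"ty": 0,"tz": -4.8,"wx": 0,"wy": 0,"wz": 0},{"fingers": 6,"tx": 1.1,"ty": 0,"tz": -4.8,"wx": 0,"wy": 0,"wz": 0},{"fingers": 6,"tx": 1.1,"ty": 0,"tz": -4.8,"wx": 0,"wy": 0,"wz": 0},{"fingers": 6,"tx": 1.1,"ty": 0,"tz": -4.8,"wx": 0,"wy": 0,"wz": 0},{"fingers": 6,"tx": 1.1,"ty": 0,"tz": -4.8,"wx": 0,"wy": 0,"wz": 0},{"fingers": 6,"tx": 1.1,"ty": 0,"tz": -4.8,"wx": 0,"wy": 0,"wz": 0},{"fingers": 6,"tx": 0,"ty": 0,"tz": 0,"wx": 0,"wy": 0,"wz": 0}])

```text
clock: 3.25
tcp_pos: [0.5457, -0.0451, 0.4046]
tool_rot: [[0.987, 0.0, 0.162], [-0.162, -0.002, 0.987], [0.0, -1.0, -0.002]]
wrist_force: [-0.2, 0.8, -0.4]
width: 0.66
```

```bash
python3 - <<'E'
from h import *
o,p,(a,b)=wrist_rect([.037,.012],.42,.72,-.27,.28,1400)
print(o["clock"],o["tcp_pos"])
cv2.imwrite("pics/w2_raw.png",p);cv2.imwrite("pics/w2_37.png",a);cv2.imwrite("pics/w2_12.png",b)
E
```

```text
3.25 [ 0.5457356  -0.04508961  0.40460247]
```

View pics/w2_37.png

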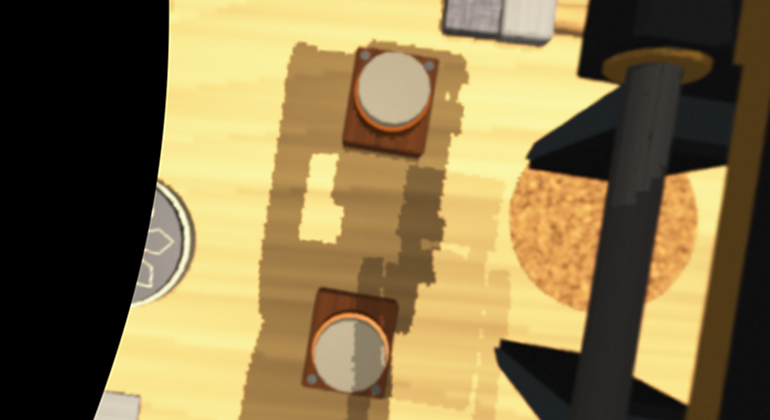

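```bash
python3 - <<'E'
from h import *
S=1400
t37=cv2.imread("pics/t37.png"); t12=cv2.imread("pics/t12.png"); w37=cv2.imread("pics/w2_37.png"); w12=cv2.imread("pics/w2_12.png")
def blob(m,c):
    m=cv2.morphologyEx(m.astype(np.uint8),cv2.MORPH_CLOSE,np.ones((15,15)))
    m=cv2.morphologyEx(m,cv2.MORPH_OPEN,np.ones((15,15)))
    n,l,s,ce=cv2.connectedComponentsWithStats(m); i=l[c[1],c[0]]
    cn=max(cv2.findContours((l==i).astype(np.uint8),0,2)[0],key=cv2.contourArea)
    (u,v),r=cv2.minEnclosingCircle(cn); 
    return i,ce[i],np.sqrt(s[i,4]/np.pi)/S,(u,v),r/S
px=lambda x,y,x1=.72:(int((.28-y)*S),int((x1-x)*S))
for nm,im,c,f in (("roundel",t37,(.55,.19),lambda h:h[...,1]<85),("pad",t12,(.563,-.167),lambda h:(h[...,0]<19)&(h[...,1]>100)&(h[...,2]<150))):
    h=cv2.cvtColor(im,cv2.COLOR_BGR2HSV); u=px(*c); print(nm,h[u[1],u[0]],h[u[1],u[0]-130 if nm=="pad" else u[0]+120])
    i,ce,r,e,er=blob(f(h),u); print(i,"centroid xy",.72-ce[1]/S,.28-ce[0]/S,"r",r,"enc",.72-e[1]/S,.28-e[0]/S,er)
gc=np.array([.561,.0143]); a=-.15
gx=np.array([np.cos(a),np.sin(a)]); gy=np.array([-gx[1],gx[0]])
def draw(im,x1):
    for s in(-1,1):
        q=[gc+gx*s*X+gy*Y for X,Y in((54,-30),(124,-30),(124,30),(54,30)) for X,Y in[(X/1e3,Y/1e3)]]
        cv2.polylines(im,[np.array([px(*k,x1) for k in q])],1,(255,255,0),1)
    return im
A=draw(w37,.72)[:400,230:480]; B=draw(cv2.convertScaleAbs(t37,alpha=1.6),.72)[:400,230:480]
cv2.imwrite("pics/ov.png",cv2.resize(np.hstack([A,B]),None,fx=1.5,fy=1.5))
E
```

```text
roundel [ 31  44 127] [ 21 110 150]
4 centroid xy 0.545521096608699 0.1922592327134181 r 0.04959920051565214 enc 0.5456773376464843 0.19250000000000003 0.05042181832449777
pad [ 15 147 123] [ 21 117 150]
4 centroid xy 0.5538244495293849 -0.17504708086991194 r 0.07740919588401536 enc 0.5471428571428572 -0.1896428571428571 0.10110682896205357
```

View pics/ov.png

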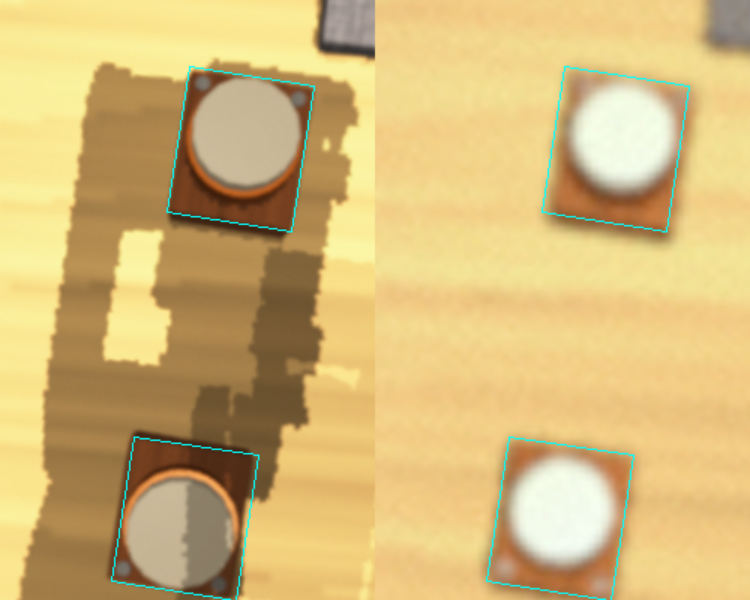

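The gate overlay fits both cameras: centre (0.561, 0.014), yaw −0.15 rad. The top view puts the roundel at (0.546, 0.194) and the pad at (0.563, −0.166).

In gate axes the roundel is at (−42, 176) mm and the pad at (29, −179) mm. The tool axes are nearly parallel to these. I'll cradle the roundel between the two fingers, opened to 60 mm, and go behind it first.

carry_out(plan=[{"fingers": 6,"tx": -0.57,"ty": 0,"tz": 4.47,"wx": 0,"wy": 0,"wz": 0},{"fingers": 6,"tx": -0.57,"ty": 0,"tz": 4.47,"wx": 0,"wy": 0,"wz": 0},{"fingers": 6,"tx": -0.57,"ty": 0,"tz": 4.47,"wx": 0,"wy": 0,"wz": 0},{"fingers": 6,"tx": -0.57,"ty": 0,"tz": 4.47,"wx": 0,"wy": 0,"wz": 0},{"fingers": 6,"tx": -0.57,"ty": 0,"tz": 4.47,"wx": 0,"wy": 0,"wz": 0},{"fingers": 6,"tx": -0.57,"ty": 0,"tz": 4.47,"wx": 0,"wy": 0,"wz": 0},{"fingers": 6,"tx": -0.57,"ty": 0,"tz": 4.47,"wx": 0,"wy": 0,"wz": 0},{"fingers": 6,"tx": 0,"ty": 0,"tz": 0,"wx": 0,"wy": -0.012,"wz": 0}])

```text
clock: 4.1
tcp_pos: [0.5543, 0.2814, 0.4041]
tool_rot: [[0.991, -0.001, 0.137], [-0.137, 0.003, 0.991], [-0.001, -1.0, 0.003]]
wrist_force: [-0.2, 0.1, -0.3]
width: 0.661
```

carry_out(plan=[{"fingers": 6,"tx": 0,"ty": 4,"tz": 0,"wx": 0,"wy": 0,"wz": 0},{"fingers": 6,"tx": 0,"ty": 4,"tz": 0,"wx": 0,"wy": 0,"wz": 0},{"fingers": 6,"tx": 0,"ty": 4,"tz": 0,"wx": 0,"wy": 0,"wz": 0},{"fingers": 6,"tx": 0,"ty": 3,"tz": 0,"wx": 0,"wy": 0,"wz": 0},{"fingers": 6,"tx": 0,"ty": 0,"tz": 0,"wx": 0,"wy": 0,"wz": 0},{"fingers": 6,"tx": 0,"ty": 0,"tz": 0,"wx": 0,"wy": 0,"wz": 0}])

```text
clock: 4.7
tcp_pos: [0.5554, 0.2757, 0.2552]
tool_rot: [[0.99, -0.0, 0.144], [-0.144, 0.0, 0.99], [-0.0, -1.0, 0.0]]
wrist_force: [-0.4, 0.3, 0.3]
width: 0.661
```

```bash
python3 - <<'E'
from h import *
p,d=imaging.read_camera("side"); print(ctrl.get_obs()["clock"])
c=imaging.get_calibration("side")
X=np.array([[.546,.194,.02],[.561,.0143,.012]]); uv=cv2.projectPoints(X,cv2.Rodrigues(np.array(c["R"]))[0],np.array(c["t"]),np.array(c["mtx"]),None)[0].reshape(-1,2); print(uv)
u,v=uv.mean(0).astype(int); cv2.imwrite("pics/s1.png",cv2.resize(p[max(0,v-110):v+90,max(0,u-130):u+130],None,fx=3,fy=3))
E
```

```text
4.75
[[248.66246412 189.54580435]
 [276.42990019 220.04917894]]
```

View pics/s1.png

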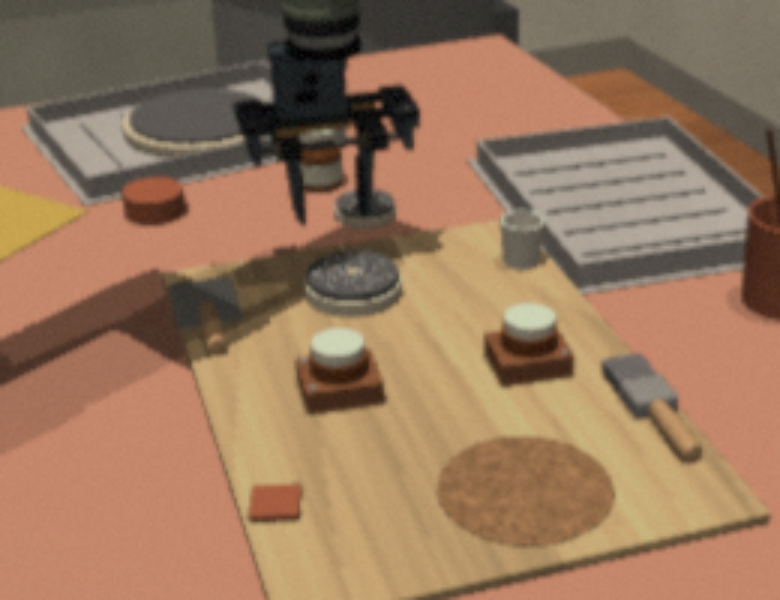

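carry_out(plan=[{"fingers": 6,"tx": 0.25,"ty": 1.2,"tz": 0,"wx": 0,"wy": 0.005,"wz": 0},{"fingers": 6,"tx": 0,"ty": 1.2,"tz": 0,"wx": 0,"wy": 0,"wz": 0},{"fingers": 6,"tx": 0,"ty": 1.2,"tz": 0,"wx": 0,"wy": 0,"wz": 0},{"fingers": 6,"tx": 0,"ty": 1.2,"tz": 0,"wx": 0,"wy": 0,"wz": 0},{"fingers": 6,"tx": 0,"ty": 0,"tz": -0.8,"wx": 0,"wy": 0,"wz": 0},{"fingers": 6,"tx": 0,"ty": 0,"tz": -0.8,"wx": 0,"wy": 0,"wz": 0},{"fingers": 6,"tx": 0,"ty": 0,"tz": -0.5,"wx": 0,"wy": 0,"wz": 0},{"fingers": 6,"tx": 0,"ty": 0,"tz": -0.5,"wx": 0,"wy": 0,"wz": 0}])

```text
clock: 5.55
tcp_pos: [0.5544, 0.2486, 0.2074]
tool_rot: [[0.989, 0.002, 0.151], [-0.151, 0.001, 0.989], [0.002, -1.0, 0.001]]
wrist_force: [1.5, 0.3, -1.5]
width: 0.659
```

```bash
cat >> h.py <<'E'
GC=np.array([.561,.0143]); A=-.15; GX=np.array([np.cos(A),np.sin(A)]); GY=np.array([-GX[1],GX[0]])
G=lambda p:np.round([(np.array(p[:2])-GC)@GX*1e3,(np.array(p[:2])-GC)@GY*1e3],1)
def status(save=None):
    "tool and roundel (side view, grey clay face fitted on its top plane) in gate mm"
    o=ctrl.get_obs(); p,d=imaging.read_camera("side"); c=imaging.get_calibration("side")
    K,R,t=[np.array(c[k]) for k in("mtx","R","t")]
    print("clock",o["clock"],"tool",G(o["tcp_pos"]),"z",round(o["tcp_pos"][2],4),"F",np.round(o["wrist_force"],1))
    q=rectify("side",p,.037,.40,.72,-.30,.30,1200)
    if save: cv2.imwrite(save,cv2.convertScaleAbs(q,alpha=1.3))
    return o,p,q
E
python3 - <<'E'
from h import *
status("pics/s2.png")
E
```

```text
clock 5.55 tool [-41.6 230.7] z 0.2074 F [ 1.5  0.3 -1.5]
```

View pics/s2.png

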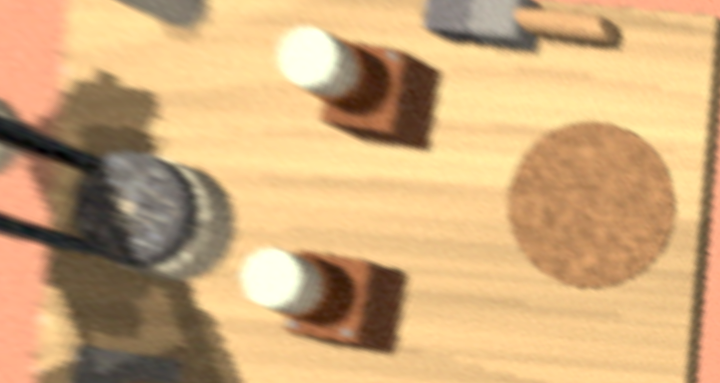

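carry_out(plan=[{"fingers": 6,"tx": 0.1,"ty": 0,"tz": -0.8,"wx": 0,"wy": 0,"wz": 0},{"fingers": 6,"tx": 0.5,"ty": 0,"tz": -1.0,"wx": 0,"wy": 0,"wz": 0},{"fingers": 6,"tx": 0.5,"ty": 0,"tz": -1.0,"wx": 0,"wy": 0,"wz": 0},{"fingers": 6,"tx": 0.5,"ty": 0,"tz": -1.0,"wx": 0,"wy": 0,"wz": 0},{"fingers": 6,"tx": 0.5,"ty": 0,"tz": -1.0,"wx": 0,"wy": 0,"wz": 0},{"fingers": 6,"tx": 0.5,"ty": 0,"tz": -1.0,"wx": 0,"wy": 0,"wz": 0},{"fingers": 6,"tx": 0.5,"ty": 0,"tz": -0.8,"wx": 0,"wy": 0,"wz": 0},{"fingers": 6,"tx": 0.3,"ty": 0,"tz": -0.6,"wx": 0,"wy": 0,"wz": 0}])

```text
clock: 6.4
tcp_pos: [0.5773, 0.1719, 0.2068]
tool_rot: [[0.989, 0.0, 0.151], [-0.151, 0.0, 0.989], [0.0, -1.0, 0.0]]
wrist_force: [-1.4, 4.4, 3.6]
width: 0.659
```

```bash
python3 - <<'E'
from h import *
status("pics/s3.png")
E
```

```text
clock 6.4 tool [ -7.5 158.3] z 0.2068 F [-1.4  4.4  3.6]
```

View pics/s3.png

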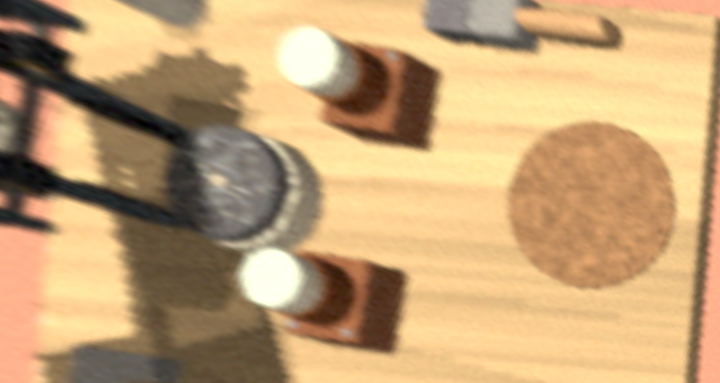

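The face centre is at (222,184), which is gate (−9, 100). The roundel sits in the cradle as planned. Next I'll centre it and enter the gap slowly.

carry_out(plan=[{"fingers": 6,"tx": 0.35,"ty": 0,"tz": -0.8,"wx": 0,"wy": 0,"wz": 0},{"fingers": 6,"tx": 0.35,"ty": 0,"tz": -0.8,"wx": 0,"wy": 0,"wz": 0},{"fingers": 6,"tx": 0.05,"ty": 0,"tz": -0.7,"wx": 0,"wy": 0,"wz": 0},{"fingers": 6,"tx": 0,"ty": 0,"tz": -0.5,"wx": 0,"wy": 0,"wz": 0},{"fingers": 6,"tx": 0,"ty": 0,"tz": -0.4,"wx": 0,"wy": 0,"wz": 0},{"fingers": 6,"tx": 0,"ty": 0,"tz": 0,"wx": 0,"wy": 0,"wz": 0}])

```text
clock: 7.05
tcp_pos: [0.5794, 0.1393, 0.2067]
tool_rot: [[0.989, -0.0, 0.15], [-0.15, -0.001, 0.989], [0.0, -1.0, -0.001]]
wrist_force: [0.3, -0.4, 0.8]
width: 0.657
```

```bash
python3 - <<'E'
from h import *
o,p,q=status("pics/s4.png")
p,d=imaging.read_camera("top"); t=rectify("top",p,.037,.42,.70,-.03,.17,1600)
q=rectify("side",imaging.read_camera("side")[0],.037,.42,.70,-.03,.17,1600)
out=[]
for im in(q,t):
    for s in(-1,1):
        pl=[GC+GX*s*X+GY*Y for X,Y in((.054,-.03),(.124,-.03),(.124,.03),(.054,.03))]
        cv2.polylines(im,[np.array([((.17-k[1])*1600,(.70-k[0])*1600) for k in pl]).astype(int)],1,(255,255,0),1)
    out.append(im)
cv2.imwrite("pics/s4b.png",cv2.convertScaleAbs(np.hstack(out),alpha=1.4))
E
```

```text
clock 7.05 tool [ -0.5 126.3] z 0.2067 F [ 0.3 -0.4  0.8]
```

View pics/s4b.png

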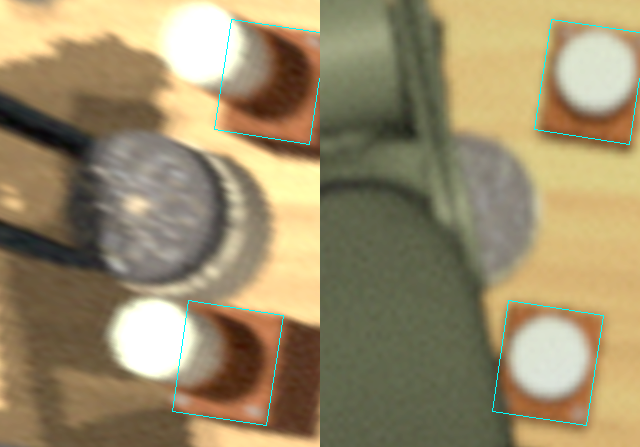

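The side view puts the roundel centre at gate (+0.6, 69) and the tool at x = −0.5 mm, so it is centred on the gap. Now straight through, slowly.

carry_out(plan=[{"fingers": 6,"tx": 0.0,"ty": 0,"tz": -0.5,"wx": 0,"wy": 0,"wz": 0},{"fingers": 6,"tx": 0.05,"ty": 0,"tz": -0.5,"wx": 0,"wy": 0,"wz": 0},{"fingers": 6,"tx": 0.0,"ty": 0,"tz": -0.5,"wx": 0,"wy": 0,"wz": 0},{"fingers": 6,"tx": 0,"ty": 0,"tz": -0.5,"wx": 0,"wy": 0,"wz": 0},{"fingers": 6,"tx": 0,"ty": 0,"tz": -0.5,"wx": 0,"wy": 0,"wz": 0}])

```text
clock: 7.7
tcp_pos: [0.576, 0.1147, 0.2066]
tool_rot: [[0.989, -0.0, 0.151], [-0.151, 0.0, 0.989], [-0.0, -1.0, -0.0]]
wrist_force: [0.8, 0.6, -0.9]
width: 0.659
```

carry_out(plan=[{"fingers": 6,"tx": 0.0,"ty": 0,"tz": -0.5,"wx": 0,"wy": 0,"wz": 0},{"fingers": 6,"tx": 0,"ty": 0,"tz": -0.5,"wx": 0,"wy": 0,"wz": 0},{"fingers": 6,"tx": 0.0,"ty": 0,"tz": -0.5,"wx": 0,"wy": 0,"wz": 0},{"fingers": 6,"tx": 0,"ty": 0,"tz": -0.5,"wx": 0,"wy": 0,"wz": 0}])

```text
clock: 8.1
tcp_pos: [0.5731, 0.095, 0.2067]
tool_rot: [[0.989, -0.0, 0.15], [-0.15, 0.0, 0.989], [-0.0, -1.0, 0.0]]
wrist_force: [0.3, 1.6, -1.3]
width: 0.658
```

carry_out(plan=[{"fingers": 6,"tx": 0.0,"ty": 0,"tz": -0.5,"wx": 0,"wy": 0,"wz": 0},{"fingers": 6,"tx": 0,"ty": 0,"tz": -0.5,"wx": 0,"wy": 0,"wz": 0},{"fingers": 6,"tx": 0.0,"ty": 0,"tz": -0.5,"wx": 0,"wy": 0,"wz": 0},{"fingers": 6,"tx": 0,"ty": 0,"tz": -0.5,"wx": 0,"wy": 0,"wz": 0},{"fingers": 6,"tx": 0,"ty": 0,"tz": -0.5,"wx": 0,"wy": 0,"wz": 0},{"fingers": 6,"tx": 0,"ty": 0,"tz": -0.5,"wx": 0,"wy": 0,"wz": 0}])

```text
clock: 8.7
tcp_pos: [0.5686, 0.0654, 0.2068]
tool_rot: [[0.989, 0.0, 0.15], [-0.15, 0.0, 0.989], [0.0, -1.0, 0.0]]
wrist_force: [0.5, 0.6, -1.5]
width: 0.657
```

carry_out(plan=[{"fingers": 6,"tx": 0.0,"ty": 0,"tz": -0.6,"wx": 0,"wy": 0,"wz": 0},{"fingers": 6,"tx": 0,"ty": 0,"tz": -0.6,"wx": 0,"wy": 0,"wz": 0},{"fingers": 6,"tx": 0.0,"ty": 0,"tz": -0.6,"wx": 0,"wy": 0,"wz": 0},{"fingers": 6,"tx": 0,"ty": 0,"tz": -0.6,"wx": 0,"wy": 0,"wz": 0},{"fingers": 6,"tx": 0,"ty": 0,"tz": -0.6,"wx": 0,"wy": 0,"wz": 0},{"fingers": 6,"tx": 0,"ty": 0,"tz": -0.6,"wx": 0,"wy": 0,"wz": 0}])

```text
clock: 9.3
tcp_pos: [0.5632, 0.0297, 0.2067]
tool_rot: [[0.989, -0.0, 0.15], [-0.15, 0.0, 0.989], [-0.0, -1.0, 0.0]]
wrist_force: [-0.6, 1.9, -0.1]
width: 0.657
```

```bash
python3 - <<'E'
from h import *
status("pics/s5.png")
E
```

```text
clock 9.3 tool [-0.2 15.6] z 0.2067 F [-0.6  1.9 -0.1]
```

View pics/s5.png

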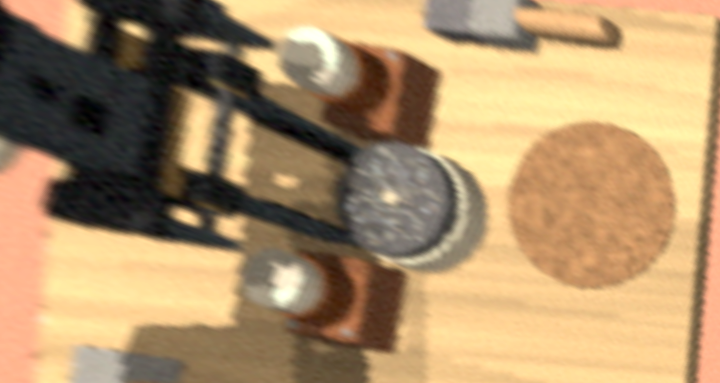

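Through the gap: the face centre at (394,199) is gate (−0.6, −43), with low forces. I'll carry on straight until the fingers clear the blocks, then steer to the pad.

carry_out(plan=[{"fingers": 6,"tx": 0.0,"ty": 0,"tz": -0.8,"wx": 0,"wy": 0,"wz": 0},{"fingers": 6,"tx": 0,"ty": 0,"tz": -0.8,"wx": 0,"wy": 0,"wz": 0},{"fingers": 6,"tx": 0.0,"ty": 0,"tz": -0.8,"wx": 0,"wy": 0,"wz": 0},{"fingers": 6,"tx": 0,"ty": 0,"tz": -0.8,"wx": 0,"wy": 0,"wz": 0},{"fingers": 6,"tx": 0,"ty": 0,"tz": -0.8,"wx": 0,"wy": 0,"wz": 0},{"fingers": 6,"tx": 0.1,"ty": 0,"tz": -0.8,"wx": 0,"wy": 0,"wz": 0},{"fingers": 6,"tx": 0.1,"ty": 0,"tz": -0.8,"wx": 0,"wy": 0,"wz": 0},{"fingers": 6,"tx": 0.1,"ty": 0,"tz": -0.6,"wx": 0,"wy": 0,"wz": 0}])

```text
clock: 10.15
tcp_pos: [0.5568, -0.0323, 0.2067]
tool_rot: [[0.989, -0.0, 0.151], [-0.151, 0.0, 0.989], [-0.0, -1.0, 0.0]]
wrist_force: [0.2, 2.7, -0.3]
width: 0.654
```

```bash
python3 - <<'E'
from h import *
o,p,q=status()
for z,n in((.037,"r"),(.012,"pad")):
    im=rectify("side",p,z,.42,.70,-.30,0,1300); cv2.imwrite(f"pics/s6{n}.png",im)
a=cv2.imread("pics/s6r.png");b=cv2.imread("pics/s6pad.png")
cv2.imwrite("pics/s6.png",cv2.convertScaleAbs(np.hstack([a,b]),alpha=1.3)); print(a.shape)
E
```

```text
clock 10.15 tool [  2.8 -46.7] z 0.2067 F [ 0.2  2.7 -0.3]
(363, 390, 3)
```

View pics/s6.png

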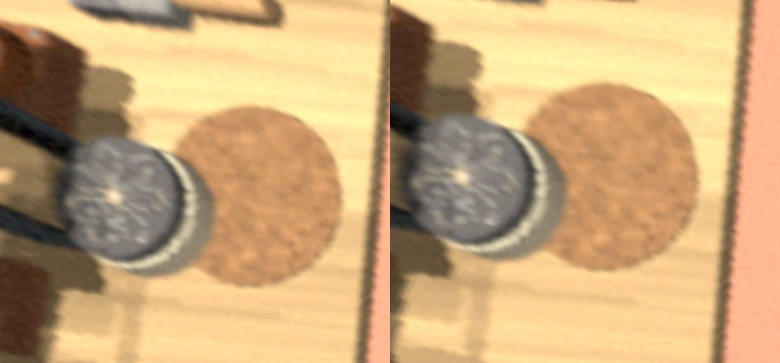

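The roundel is at gate (2.8, −107) and the pad at (29.6, −176), in agreement with the earlier estimate. Last push: +26 mm across and −68 mm along.

carry_out(plan=[{"fingers": 6,"tx": 0.37,"ty": 0,"tz": -0.95,"wx": 0,"wy": 0,"wz": 0},{"fingers": 6,"tx": 0.37,"ty": 0,"tz": -0.95,"wx": 0,"wy": 0,"wz": 0},{"fingers": 6,"tx": 0.37,"ty": 0,"tz": -0.95,"wx": 0,"wy": 0,"wz": 0},{"fingers": 6,"tx": 0.37,"ty": 0,"tz": -0.95,"wx": 0,"wy": 0,"wz": 0},{"fingers": 6,"tx": 0.37,"ty": 0,"tz": -0.95,"wx": 0,"wy": 0,"wz": 0},{"fingers": 6,"tx": 0.37,"ty": 0,"tz": -0.85,"wx": 0,"wy": 0,"wz": 0},{"fingers": 6,"tx": 0.3,"ty": 0,"tz": -0.7,"wx": 0,"wy": 0,"wz": 0},{"fingers": 6,"tx": 0.1,"ty": 0,"tz": -0.4,"wx": 0,"wy": 0,"wz": 0}])

```text
clock: 11.0
tcp_pos: [0.573, -0.1025, 0.2067]
tool_rot: [[0.989, 0.0, 0.151], [-0.151, -0.0, 0.989], [0.0, -1.0, 0.0]]
wrist_force: [-0.7, 2.9, 0.1]
width: 0.659
```

carry_out(plan=[{"fingers": 6,"tx": 0,"ty": 0,"tz": 0,"wx": 0,"wy": 0,"wz": 0},{"fingers": 6,"tx": 0,"ty": 0,"tz": 1.0,"wx": 0,"wy": 0,"wz": 0},{"fingers": 6,"tx": 0,"ty": 0,"tz": 1.0,"wx": 0,"wy": 0,"wz": 0},{"fingers": 6,"tx": 0,"ty": -3,"tz": 0,"wx": 0,"wy": 0,"wz": 0},{"fingers": 6,"tx": 0,"ty": -4,"tz": 0,"wx": 0,"wy": 0,"wz": 0},{"fingers": 6,"tx": 0,"ty": -4,"tz": 0,"wx": 0,"wy": 0,"wz": 0},{"fingers": 6,"tx": 0,"ty": 0,"tz": 0,"wx": 0,"wy": 0,"wz": 0},{"fingers": 6,"tx": 0,"ty": 0,"tz": 0,"wx": 0,"wy": 0,"wz": 0}])

```text
clock: 11.8
tcp_pos: [0.5757, -0.0809, 0.3176]
tool_rot: [[0.989, 0.002, 0.149], [-0.149, -0.0, 0.989], [0.002, -1.0, -0.0]]
wrist_force: [-1.1, 0.8, -0.6]
width: 0.659
```

```bash
python3 - <<'E'
from h import *
o,p,q=status(); ims=[]
for z in(.037,.012):
    ims.append(rectify("side",p,z,.42,.70,-.30,0,1300))
cv2.imwrite("pics/s7.png",cv2.convertScaleAbs(np.hstack(ims),alpha=1.3))
E
```

```text
clock 11.8 tool [ 28.8 -92. ] z 0.3176 F [-1.1  0.8 -0.6]
```

View pics/s7.png

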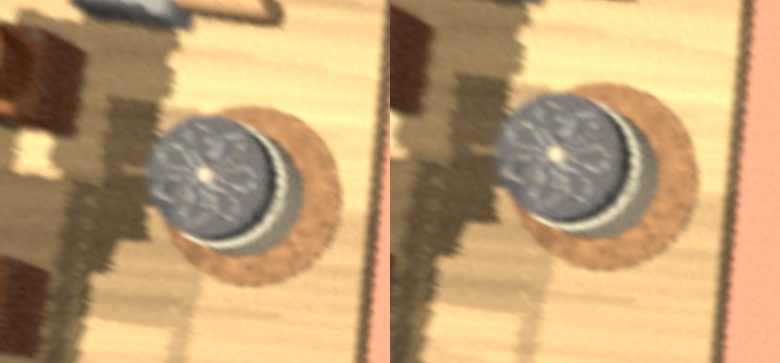

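The face centre at (209,178) is world (0.563, −0.161), against the pad at (0.564, −0.164). That is about 3 mm off, with a 22 mm tolerance, and it lies flat. The gripper is clear above, so I'm handing it in.

```bash
python3 -c "
from station import ctrl
print(ctrl.finish_job())"
```

```text
the job is handed in; nothing more can be done
None
```

The roundel is on the cork pad and the job is handed in; the interface gave no verdict. I opened the fingers to 60 mm and cradled the bat's edge between them. I pushed it to the passage centreline, straight through the gap, then diagonally onto the pad, and lifted clear. The robot's clock read 11.8 s, against the 59 s limit.

**Final position:** the last side view puts the roundel about 3 mm from the pad's centre (limit 22 mm), lying flat. The gripper's fingertips were about 11 cm above the board.

**In the gap:** centred to about 1 mm by the side view just before the gap and just after it. I took no picture with the roundel inside the passage itself. The measured wrist force at the end of each move stayed under about 6 N.

**Other things:** the gripper's path stayed clear of the brush, knife, cup, tile, jars, mug and puck, but I did not measure their positions again at the end.

**Disagreements:** just before the gap, the partly blocked top view placed the roundel about 3.5 mm off centre, while the side view gave 0.6 mm. I trusted the side view and the tool position. My first three move calls were refused because some fields were missing, which moved nothing. The first wrist look was blocked by the gripper.

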